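# Find the zero of a coffee grinder through its adjusting slot

### The job

The coffee grinder has just been cleaned and its burrs need zeroing: take the orange adjusting key from the tool stand, put its blade through the narrow slot in the grinder's top and click the toothed ring tooth by tooth towards fine (the way the yellow arrow points) until you feel the burrs touch, never forcing it. Then back it off exactly one click from there and put the key back fully home in its hole in the stand. Leave the brush, tumbler and cup as they are.

Things in the scene. Friction and masses are not known exactly. Their poses are not given: they have to be found in the camera images.
- grinder: Navy coffee grinder, hopper taken off, 170 x 130 mm, flat metal top 170 mm above the counter; it does not slide. Origin: on the burr axis, at counter height. Its x runs from the slot to the burr axis, y along the slot's length, z up. In the top: an open throat with a dark hopper seat ring round it (66 mm across, 6 mm high).
- slot (a point): Middle of the access slot, on the top surface, 42 mm from the burr axis; axes as the grinder's. Straight opening in the 3 mm sheet, 19 mm along y, 8 mm along x, a thin yellow line along each long side. FINE is towards +y (the printed yellow arrow beside it points that way; clockwise from above), coarse towards -y. The slot's ends allow only one tooth a stroke.
- slot_teeth (a point): 6 mm straight below the slot's middle: height of the tops of the brass ring's 24 upright teeth, which pass under the slot along y. Pitch 11 mm, teeth 4.5 mm thick and 7 mm high, gaps about 6.5 mm. In a click seat one tooth stands at the slot's middle, and the gaps beside it are centred 5.5 mm to either side: a full stroke is 11 mm along the slot, gap to gap.
- ring (a joint): Angle of the toothed adjusting ring, rad; grows towards fine. One tooth is 0.262; click seats lie at whole multiples of the exact pitch, 2 pi / 24. A spring ball holds it: leaving a seat takes about 3 N at the blade, less and less up to half a tooth, then the ring snaps on into the next seat. Let go before half a tooth, it springs back. No reading marks the burrs' touch: feel it.
- burr_axis (a point): Burr axis at the top surface, middle of the throat. The burrs touch one or two clicks finer than the start: there, once the next push has moved the ring 1 mm, resistance climbs 3 N per mm instead of falling away. Stop at 4 to 5.5 N; pressed on past about 7 N (1.9 mm) the burrs chip. Let go, it springs back to the seat it left; back off is counted from there. Nowhere over 20 N with the key.
- key_grip (a point): Centre of the orange handle of the adjusting key (70 g), which stands upright in the tool stand, blade down. Handle 18 mm (x) by 24 mm (y) by 50 mm (z; 25 mm above and below this point). z points up the key from blade to handle. In the slot the key's x and y axes lie along the grinder's x and y, or both opposite.
- key_tip (a point): Middle of the end of the key's blade, 56 mm below the handle's centre; axes as the handle's. Flat steel blade 6 mm wide (x), 3 mm thick (y), 13 mm long, then a round shank 10 mm thick, 18 mm long, then the handle. The shank cannot pass the slot: with the blade fully in, it rests on the grinder's top.
- stand_socket (a point): Mouth of the key's square hole in the dark wooden tool stand (60 mm x, 112 mm y, 36 mm high, does not slide). Hole 14 x 14 mm, small chamfer, 33 mm deep, z up. Fully home the handle rests on the stand and its centre is 25 mm above this point. The key stands with its axes along the stand's, up to 7 degrees off. The brush is in an equal hole 56 mm away along +y.
- brush: Small grinder brush, 22 mm thick, standing bristles up in the stand's other hole, its top 80 mm above the counter. Origin: its lower end, 5 mm above the counter. Leave it.
- tumbler: Navy insulated tumbler with a steel rim, 87 mm across, 139 mm high, standing on the counter between grinder and stand. Origin: centre of its foot. Leave it.
- cup: White ceramic mug, 80 mm across, 62 mm high, standing on the counter nearest the robot. Origin: centre of its foot. Leave it.
Not all that is in view belongs to the job. Of the things that look like the part that bears key_grip, the smallest one is meant.

How it is judged:
By the outcome, as a careful person would: the job done as asked, in the order asked, and still so for the second after the job is handed in, with the robot touching nothing.
It also fails if it takes over 72 s, if anything falls off the work surface, if the arm or the gripper's body presses on something with over 40 N, if the wrist force passes 120 N, or if a joint passes its speed limit or range.

### The arm

A 7-joint arm with a two-finger parallel gripper is mounted at the origin on the work surface. World frame = base frame: x ahead of the robot, y to its left, z up, the work surface at z = 0. Lengths are in mm, angles in rad, forces in N, time in s.
With the tool pointing down it reaches from about 425 to 1025 mm from the base axis. Payload 3.6 kg.
Tool frame: the origin (TCP) lies midway between the tips of the shut fingers; the grasp point (between the pads) lies 19 mm behind it; z points along the fingers, y is the line along which they close (so a half turn about z gives the same grasp; the last joint's range is limited). The gripper opens to 85 mm and grips with 20 to 120 N. Pads are 22 mm wide; open, the fingers measure 114 mm over their backs; the gripper's body (76 mm by 85 mm) begins 54 mm behind the grasp point. The pads swing forward as they close: fully open they stand 13 mm farther back than shut.
Start: joints at [1.105, 0.591, 0.048, 1.609, -0.033, 0.943, -0.034], TCP at [264.064, -675.203, 231.302] pointing down, gripper open.
Joint ranges: [-2.69, 2.69], [-0.47, 2.24], [-1.27, 1.36], [0.19, 2.51], [-1.53, 4.68], [0.08, 2.07], [-3.09, 3.09]. Speed limits (rad/s): [2.57, 2.57, 3.14, 3.14, 3.14, 3.14, 3.14].

### API

Orientations are given as a rotation vector (axis times angle).
In Python, from cell import robot gives the robot as it stands.
- The arm moves only by the tool step_arm, never from a script. Its argument "rows" is a list of rows, each an object with "fingers": the opening, from 0 (shut) to 1 (fully open); "xyz": the shift along the world's x, y, z in mm, a list of three; "spin": the turn about the world's z in degrees. In form: [{"fingers": fingers, "xyz": [dx, dy, dz], "spin": spin}, ...]. A call has 1 to 20 rows; each row is the pose to reach, as a shift and turn from the pose commanded when the call began; what a row does not reach only later rows make up. A row lasts 1/12 s, in which the tool goes at most 41.7 mm and 7.16 degrees, less where a joint would pass 70% of its speed; a pose out of reach is approached as far as the arm can. A call with a gripper value outside its range is refused whole. The fingers move at their own pace and stop on an object; "grip_force" is the grip in N (left out, the last holds). Time passes only in rows, so rows that repeat a pose let the fingers close. It gives the time, the measured TCP pose, the force, the opening and the grip force at its end, in the units of the state.
- robot.observe(): the state, without advancing time (a new reading comes with each control period).
- robot.snapshot(name): name is "scene" or "top" or "wrist"; returns a dict with "color" (480x640x3 uint8, red, green, blue), "camera_matrix" (3x3 intrinsics, pixels), "origin" and "rotation" of the camera in the world; the wrist camera has in their place "T_tool_cam" (4x4, takes a point from camera to tool coordinates, whose origin is the TCP and whose axes are the flange's). Camera axes: x right, y up, looking along -z (the intrinsics and any distortion apply to the point x, -y, -z); pixel columns grow to the right and rows downward; lengths in mm; the calibration is good to about 2 mm. A picture is of the moment at which its call begins: read the wrist's pose just before it. There is no depth.
- robot.sign_off(): hands the job in; it is judged then, once.
The state is a dict: "clock": time; "joint_positions": joint angles; "qvel": joint speeds; "effort": joint torques, N m; "position": TCP position; "tool_rot": TCP orientation; "contact_force": force on the tool from outside, world axes, zero at the start; "wrist_torque": the same for the moment, N m; "opening": finger opening in mm; "grasp_force": force on a finger pad.
Only numpy, scipy, OpenCV 4.12 (cv2) and the standard library are available. Lean on these libraries where they do the work, as an engineer would, in place of code of your own. Each camera call takes 0.05 s, during which the arm holds its last target. There are 200 camera calls.

## Working session

There is one attempt and no reset: what is moved stays moved. The work goes in short steps, Python scripts to look and compute and a tool call to move; the robot and the scene stay as the last step left them, time stands still between calls to the robot, and variables do not carry over. Pictures are saved under pics/ and viewed, at most 10 in all, crops included, and the job is handed in when it is done.

Besides the shell and the picture viewer there is one more tool, called after ">>>" as a command line: name --argument value ..., lists and objects as JSON in quotes. step_arm: Moves the arm, as the interface text tells. Its arguments: {"type":"object","properties":{"rows":{"type":"array"},"grip_force":{"type":"number"}},"required":["rows"]}

```bash
mkdir -p pics; ls
cat > h.py <<'E'
import numpy as np, cv2
from cell import robot
from scipy.spatial.transform import Rotation as R
def snap(n,f=None):
    st=robot.observe(); s=robot.snapshot(n)
    if n=="wrist":
        T=np.eye(4);T[:3,:3]=R.from_rotvec(st["tool_rot"]).as_matrix();T[:3,3]=st["position"]
        C=T@np.array(s["T_tool_cam"]); s["origin"]=C[:3,3]; s["rotation"]=C[:3,:3]
    if f: cv2.imwrite("pics/"+f,s["color"][:,:,::-1])
    return s
def ray(s,u,v):
    d=np.linalg.inv(np.array(s["camera_matrix"]))@[u,v,1]; d=np.array(s["rotation"])@[d[0],-d[1],-d[2]]
    return np.array(s["origin"]),d/np.linalg.norm(d)
def plane(s,u,v,z):
    o,d=ray(s,u,v); return o+d*(z-o[2])/d[2]
def proj(s,p):
    c=np.array(s["rotation"]).T@(np.array(p)-s["origin"]); q=np.array(s["camera_matrix"])@[c[0],-c[1],-c[2]]; return q[:2]/q[2]
E
python3 - <<'E'
from h import *
a=snap("scene","s1.png");b=snap("top","t1.png")
for s in(a,b):print({k:np.round(v,3).tolist() for k,v in s.items() if k!="color"})
o=robot.observe();print(o)
E
```

```text
pics
{'camera_matrix': [[590.746, 0.0, 327.552], [0.0, 590.746, 231.425], [0.0, 0.0, 1.0]], 'origin': [1090.469, 342.24, 924.397], 'rotation': [0.373, 0.739, 2.09]}
{'camera_matrix': [[573.944, 0.0, 319.919], [0.0, 573.944, 243.732], [0.0, 0.0, 1.0]], 'origin': [402.292, -24.621, 1127.294], 'rotation': [0.114, -0.143, -1.553]}
{'clock': 0.1, 'joint_positions': array([ 1.10452524,  0.59201858,  0.04831744,  1.60969235, -0.03326895,
        0.94269496, -0.03369245]), 'qvel': array([-0.00066518, -0.00241841, -0.00081229, -0.00170707,  0.00029681,
       -0.00055297, -0.00057651]), 'effort': array([ 5.06823562e-03, -5.49993324e+01,  1.55319259e+00, -1.98825663e+01,
        9.73347895e-03,  3.70363079e-03, -4.50671767e-07]), 'position': array([ 263.76774203, -674.52005954,  230.26256419]), 'tool_rot': array([-3.08524525e+00, -5.81950076e-01,  8.06635081e-04]), 'contact_force': array([0.71867371, 0.24542331, 0.32109156]), 'wrist_torque': array([0.04063169, 0.00813159, 0.02755457]), 'grasp_force': 0.0, 'opening': 85.65350149741012}
```

```bash
sed -i 's|    if f: cv2|    s["rotation"]=np.array(s["rotation"]); s["rotation"]=R.from_rotvec(s["rotation"]).as_matrix() if s["rotation"].ndim==1 else s["rotation"]\n    if f: cv2|' h.py; sed -n 1,14p h.py
```

```text
import numpy as np, cv2
from cell import robot
from scipy.spatial.transform import Rotation as R
def snap(n,f=None):
    st=robot.observe(); s=robot.snapshot(n)
    if n=="wrist":
        T=np.eye(4);T[:3,:3]=R.from_rotvec(st["tool_rot"]).as_matrix();T[:3,3]=st["position"]
        C=T@np.array(s["T_tool_cam"]); s["origin"]=C[:3,3]; s["rotation"]=C[:3,:3]
    s["rotation"]=np.array(s["rotation"]); s["rotation"]=R.from_rotvec(s["rotation"]).as_matrix() if s["rotation"].ndim==1 else s["rotation"]
    if f: cv2.imwrite("pics/"+f,s["color"][:,:,::-1])
    return s
def ray(s,u,v):
    d=np.linalg.inv(np.array(s["camera_matrix"]))@[u,v,1]; d=np.array(s["rotation"])@[d[0],-d[1],-d[2]]
    return np.array(s["origin"]),d/np.linalg.norm(d)
```

View pics/s1.png

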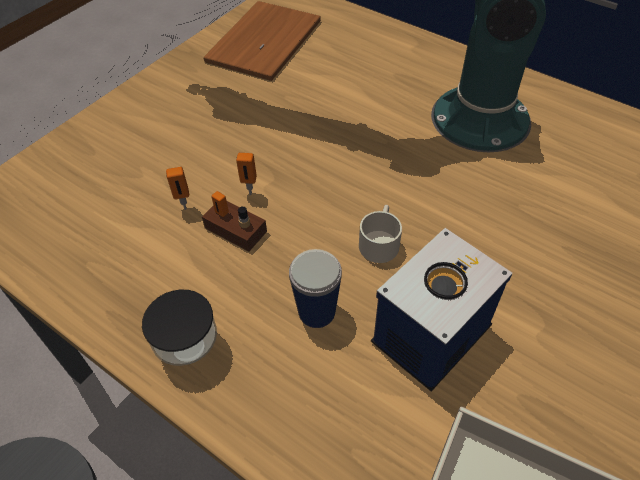

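View pics/t1.png

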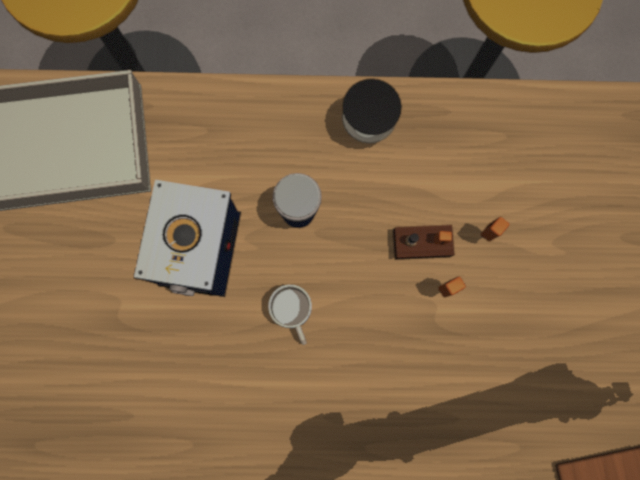

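Run:
```python
from h import *
s=snap("top");im=s["color"];hsv=cv2.cvtColor(im,cv2.COLOR_RGB2HSV)
m=cv2.inRange(hsv,(3,150,120),(16,255,255))
n,l,st,c=cv2.connectedComponentsWithStats(m)
for i in range(1,n):
    if st[i,4]>40: print(st[i],c[i],plane(s,*c[i],86).round(1), plane(s,*c[i],61).round(1))
print("slot",plane(s,178,257,170).round(1),"axis",plane(s,182,234,176).round(1))
print("arrow tip",plane(s,165,268,170).round(1),"tail",plane(s,178,269,170).round(1))
print("stand corners",[plane(s,*p,36).round(1).tolist() for p in[(394,228),(452,225),(454,255),(396,259)]])
print("grinder corners",[plane(s,*p,170).round(1).tolist() for p in[(156,182),(230,192),(212,290),(135,278)]])
print("tumbler",plane(s,297,197,139),"cup",plane(s,290,306,62))
t=snap("scene")
for p in[(221,205)]: print(plane(t,*p,70))
```

```text
[491 217  18  19 204] [499.88235294 225.80882353] [ 614.2 -377.4   86. ] [ 619.3 -385.9   61. ]
[440 231  12  10 109] [445.46788991 235.37614679] [ 594.5 -275.3   86. ] [ 599.2 -281.3   61. ]
[446 277  20  18 217] [455.64516129 285.22119816] [ 502.3 -291.7   86. ] [ 504.7 -298.2   61. ]
[614 455  10  25 117] [618.68376068 465.71794872] [ 190.6 -569.3   86. ] [ 185.5 -582.3   61. ]
[594 460   7  20  45] [596.68888889 468.17777778] [ 186.2 -530.2   86. ] [ 181.  -542.4   61. ]
[578 462   9  18  70] [582.44285714 469.02857143] [ 184.6 -505.1   86. ] [ 179.3 -516.6   61. ]
slot [535.1 196.2 170. ] axis [573.3 190.2 176. ]
arrow tip [516.3 216.8 170. ] tail [514.9 195.1 170. ]
stand corners [[616.8, -187.3, 36.0], [624.5, -300.6, 36.0], [565.5, -302.9, 36.0], [556.1, -190.6, 36.0]]
grinder corners [[664.1, 240.5, 170.0], [648.7, 113.5, 170.0], [480.6, 137.0, 170.0], [498.8, 265.5, 170.0]]
tumbler [ 6.49606867e+02 -4.63147625e-01  1.39000000e+02] cup [461.86292276  10.47288698  62.        ]
[ 600.64274727 -266.67939502   70.        ]
```

>>> step_arm --rows '[{"fingers":1,"xyz":[40,48,0],"spin":-6},{"fingers":0.7,"xyz":[180,216,0],"spin":-17},{"fingers":0.6,"xyz":[332,398,0],"spin":-17},{"fingers":0.6,"xyz":[332,398,0],"spin":-17},{"fingers":0.6,"xyz":[332,398,0],"spin":-17},{"fingers":0.6,"xyz":[332,398,0],"spin":-17},{"fingers":0.6,"xyz":[332,398,0],"spin":-17},{"fingers":0.6,"xyz":[332,398,0],"spin":-17},{"fingers":0.6,"xyz":[332,398,0],"spin":-17},{"fingers":0.6,"xyz":[332,398,0],"spin":-17},{"fingers":0.6,"xyz":[332,398,0],"spin":-17},{"fingers":0.6,"xyz":[332,398,0],"spin":-17},{"fingers":0.6,"xyz":[332,398,0],"spin":-17},{"fingers":0.6,"xyz":[332,398,0],"spin":-17},{"fingers":0.6,"xyz":[332,398,0],"spin":-17},{"fingers":0.6,"xyz":[332,398,0],"spin":-17},{"fingers":0.6,"xyz":[332,398,0],"spin":-17}]'

```text
clock: 1.62
position: [594.5, -279.4, 231.2]
tool_rot: [3.138, 0.114, -0.002]
contact_force: [0.3, -0.9, 0.2]
opening: 51.5
grasp_force: 0.0
```

Run:
```python
from h import *
s=snap("wrist","w1.png");o=robot.observe();print(o["position"],o["tool_rot"],o["opening"],s["origin"],s["rotation"].round(2).tolist(),s["camera_matrix"])
print(proj(s,[595,-276,86]))
```

```text
[ 594.53330822 -279.44909561  231.27928747] [ 3.13862311e+00  1.13891946e-01 -1.47688618e-03] 51.44275596511592 [ 674.11433469 -272.7351257   373.26619182] [[0.07, 0.95, 0.31], [-1.0, 0.07, 0.02], [0.0, -0.31, 0.95]] [[383.355304     0.         316.54598334]
 [  0.         383.355304   237.98047178]
 [  0.           0.           1.        ]]
[313.15731521 219.84626165]
```

View pics/w1.png

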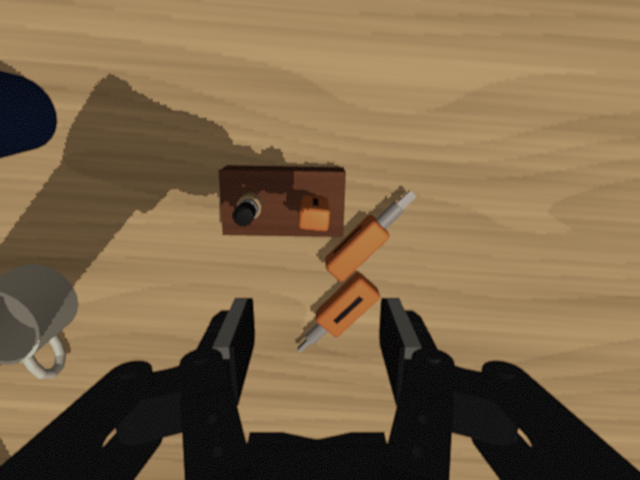

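Run:
```python
from h import *
s=snap("wrist");im=s["color"]
c=cv2.resize(im[150:360,200:440],None,fx=3,fy=2.8,interpolation=cv2.INTER_CUBIC);cv2.imwrite("pics/w2.png",c[:588,:720,::-1])
hsv=cv2.cvtColor(im,cv2.COLOR_RGB2HSV)
m=cv2.inRange(hsv,(3,150,100),(18,255,255))
n,l,st,c=cv2.connectedComponentsWithStats(m)
for i in range(1,n):
    if st[i,4]>60:
        r=cv2.minAreaRect(np.argwhere(l==i)[:,::-1].astype(np.float32));print(st[i],c[i],r,plane(s,*c[i],86).round(1),plane(s,*c[i],15).round(1))
print([plane(s,*p,36).round(1).tolist() for p in[(220,172),(345,172),(344,236),(223,236)]])
```

```text
[298 208  33  24 697] [314.36011478 219.33859397] ((314.12872314453125, 219.212890625), (31.542678833007812, 23.283870697021484), 5.710593223571777) [ 595.5 -276.9   86. ] [ 576.1 -277.9   15. ]
[ 326  221   63   62 1619] [357.32242125 251.31377393] ((357.4234924316406, 251.4004364013672), (23.95383644104004, 69.53266906738281), 46.12329864501953) [ 571.6 -312.9   86. ] [ 546.3 -322.9   15. ]
[ 316  278   64   59 1623] [348.06777572 306.83918669] ((347.7055358886719, 307.71832275390625), (28.999494552612305, 65.66650390625), 46.73570251464844) [ 521.8 -310.4   86. ] [ 484.2 -319.7   15. ]
[[618.8, -192.1, 36.0], [626.6, -301.4, 36.0], [567.9, -306.1, 36.0], [559.9, -194.5, 36.0]]
```

View pics/w2.png

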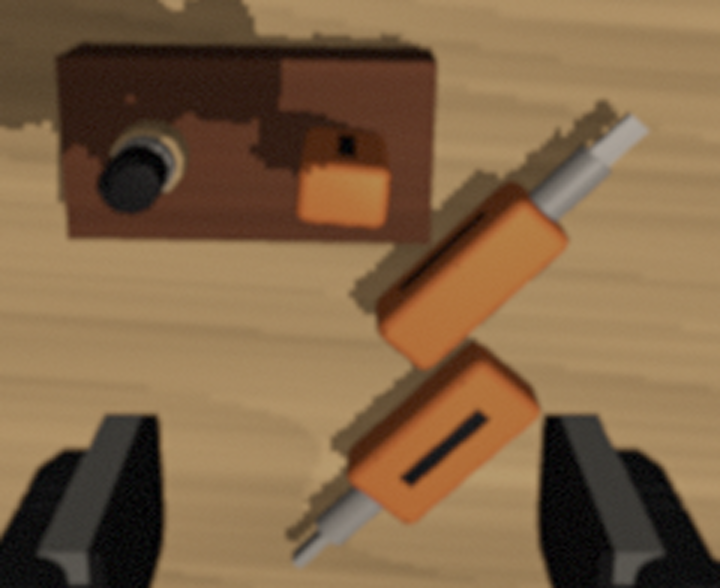

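Run:
```python
from h import *
s=snap("wrist")
P=np.array([plane(s,*p,86) for p in[(301,208.2),(329.3,209.6),(329,231.4),(299.3,228.9)]])[:,:2]
print(P.round(1),P.mean(0)); 
for a,b in((1,0),(2,3),(3,0),(2,1)): d=P[b]-P[a];print(np.linalg.norm(d),np.degrees(np.arctan2(d[1],d[0])))
```

```text
[[ 603.8 -265.9]
 [ 604.3 -287.7]
 [ 586.8 -288.9]
 [ 587.1 -265.5]] [ 595.49376238 -276.96927276]
21.804685914397183 91.20368313498115
23.352116607981905 89.08197664066398
16.68943914195231 -1.1763809983075004
17.559614680647996 3.940174670626599
```

>>> step_arm --rows '[{"fingers":0.5,"xyz":[1,2,-40],"spin":-3},{"fingers":0.5,"xyz":[1,2,-80],"spin":-3},{"fingers":0.5,"xyz":[1,2,-115],"spin":-3},{"fingers":0.5,"xyz":[1,2,-120],"spin":-3},{"fingers":0.5,"xyz":[1,2,-120],"spin":-3},{"fingers":0.5,"xyz":[1,2,-120],"spin":-3},{"fingers":0.5,"xyz":[1,2,-120],"spin":-3}]'

```text
clock: 2.35
position: [598.8, -276.5, 113.9]
tool_rot: [3.139, 0.036, 0.007]
contact_force: [-0.1, -0.2, 0.4]
opening: 42.9
grasp_force: 0.0
```

Run:
```python
from h import *
for i in range(3):
    s=snap("wrist","w3.png");o=robot.observe();print(o["clock"],o["position"],o["tool_rot"],o["opening"])
hsv=cv2.cvtColor(s["color"],cv2.COLOR_RGB2HSV)
m=cv2.inRange(hsv,(3,150,100),(18,255,255))
n,l,st,c=cv2.connectedComponentsWithStats(m)
for i in range(1,n):
    if st[i,4]>60:print(st[i],c[i],plane(s,*c[i],86).round(1))
print(proj(s,[595.5,-277,86]))
```

```text
2.4 [ 598.90423878 -276.42515378  114.07771876] [3.13930735 0.03643394 0.00729098] 42.43220347318653
2.45 [ 598.75824945 -276.22821149  113.95292526] [3.1394668  0.03673169 0.0069385 ] 42.54198068981903
2.5 [ 598.47359206 -275.94987988  113.63218372] [3.1398154  0.0369892  0.00592569] 42.846156956051146
[336 208  26  76 908] [350.42180617 242.81497797] [ 621.1 -290.8   86. ]
[247 259  49  16 312] [269.25       267.20192308] [ 607.9 -252.6   86. ]
[ 382  272   46   43 1127] [405.94764862 292.96184561] [ 595.8 -319.3   86. ]
[261 275  34  11 137] [278.60583942 280.46715328] [ 601.1 -257.    86. ]
[ 295  274   48   34 1468] [318.98637602 289.9972752 ] [ 596.4 -276.7   86. ]
[339 309  32  50 924] [357.69480519 336.28138528] [ 571. -297.   86.]
[ 328  362   58   65 1735] [357.55216138 397.99193084] [ 533. -299.   86.]
[319.61863055 291.76844099]
```

View pics/w3.png

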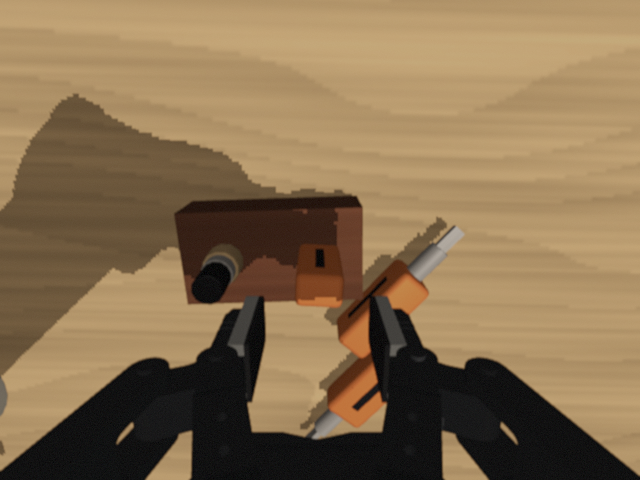

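>>> step_arm --rows '[{"fingers":0.5,"xyz":[-1,-1.5,0],"spin":0},{"fingers":0.5,"xyz":[-1,-1.5,0],"spin":0},{"fingers":0.5,"xyz":[-1,-1.5,-20],"spin":0},{"fingers":0.5,"xyz":[-1,-1.5,-40],"spin":0},{"fingers":0.5,"xyz":[-1,-1.5,-55],"spin":0},{"fingers":0.5,"xyz":[-1,-1.5,-67],"spin":0},{"fingers":0.5,"xyz":[-1,-1.5,-67],"spin":0},{"fingers":0.5,"xyz":[-1,-1.5,-67],"spin":0},{"fingers":0.5,"xyz":[-1,-1.5,-67],"spin":0},{"fingers":0.5,"xyz":[-1,-1.5,-67],"spin":0}]'

```text
clock: 3.33
position: [596.9, -277.1, 45.4]
tool_rot: [3.141, 0.037, 0.003]
contact_force: [0.4, 0.1, -0.1]
opening: 42.5
grasp_force: 0.0
```

>>> step_arm --grip_force 50 --rows '[{"fingers":0,"xyz":[0,0,0],"spin":0},{"fingers":0,"xyz":[0,0,0],"spin":0},{"fingers":0,"xyz":[0,0,0],"spin":0},{"fingers":0,"xyz":[0,0,0],"spin":0},{"fingers":0,"xyz":[0,0,0],"spin":0},{"fingers":0,"xyz":[0,0,0],"spin":0},{"fingers":0,"xyz":[0,0,0],"spin":0},{"fingers":0,"xyz":[0,0,0],"spin":0}]'

```text
clock: 4.0
position: [596.8, -277.0, 45.4]
tool_rot: [3.141, 0.037, 0.002]
contact_force: [-0.4, 0.4, 6.8]
opening: 23.8
grasp_force: 49.2
```

>>> step_arm --grip_force 90 --rows '[{"fingers":0,"xyz":[0,0,0],"spin":0},{"fingers":0,"xyz":[0,0,6],"spin":0},{"fingers":0,"xyz":[0,0,15],"spin":0},{"fingers":0,"xyz":[0,0,28],"spin":0},{"fingers":0,"xyz":[0,0,45],"spin":0},{"fingers":0,"xyz":[0,0,75],"spin":0},{"fingers":0,"xyz":[0,0,115],"spin":0},{"fingers":0,"xyz":[0,0,155],"spin":0},{"fingers":0,"xyz":[0,0,190],"spin":0},{"fingers":0,"xyz":[0,0,190],"spin":0},{"fingers":0,"xyz":[0,0,190],"spin":0},{"fingers":0,"xyz":[0,0,190],"spin":0}]'

```text
clock: 5.0
position: [595.4, -276.4, 234.7]
tool_rot: [-3.141, -0.037, 0.0]
contact_force: [-0.5, -0.3, -2.3]
opening: 22.7
grasp_force: 88.0
```

>>> step_arm --rows '[{"fingers":0,"xyz":[0,30,0],"spin":0},{"fingers":0,"xyz":[-10,70,0],"spin":-4},{"fingers":0,"xyz":[-20,110,0],"spin":-10},{"fingers":0,"xyz":[-120,473,0],"spin":-10},{"fingers":0,"xyz":[-120,473,0],"spin":-10},{"fingers":0,"xyz":[-120,473,0],"spin":-10},{"fingers":0,"xyz":[-120,473,0],"spin":-10},{"fingers":0,"xyz":[-120,473,0],"spin":-10},{"fingers":0,"xyz":[-120,473,0],"spin":-10},{"fingers":0,"xyz":[-120,473,0],"spin":-10},{"fingers":0,"xyz":[-120,473,0],"spin":-10},{"fingers":0,"xyz":[-120,473,0],"spin":-10},{"fingers":0,"xyz":[-120,473,0],"spin":-10},{"fingers":0,"xyz":[-120,473,0],"spin":-10},{"fingers":0,"xyz":[-120,473,0],"spin":-10},{"fingers":0,"xyz":[-120,473,0],"spin":-10},{"fingers":0,"xyz":[-120,473,0],"spin":-10},{"fingers":0,"xyz":[-120,473,0],"spin":-10}]'

```text
clock: 6.5
position: [476.4, 194.4, 234.0]
tool_rot: [3.131, -0.242, -0.001]
contact_force: [1.1, -0.5, -0.6]
opening: 23.1
grasp_force: 88.3
```

Run:
```python
from h import *
o=robot.observe();print(o["clock"],o["position"],o["tool_rot"],o["contact_force"])
s=snap("wrist","w4.png");print(proj(s,[535,196,170]),s["origin"])
```

```text
6.5 [476.43273144 194.40714037 234.04753152] [ 3.13142233e+00 -2.41720269e-01 -6.18723914e-04] [ 1.14957005 -0.48976414 -0.55070562]
[298.07445044 156.60688387] [555.20392377 183.05176964 376.16633378]
```

View pics/w4.png

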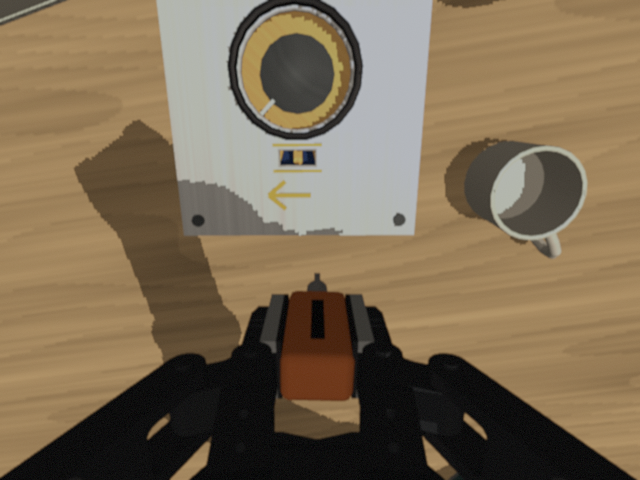

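Run:
```python
from h import *
o=robot.observe();s=snap("wrist");im=s["color"]
hsv=cv2.cvtColor(im,cv2.COLOR_RGB2HSV)
m=cv2.inRange(hsv,(15,90,110),(35,255,255))
n,l,st,c=cv2.connectedComponentsWithStats(m)
for i in range(1,n):
    x,y,w,h,a=st[i]
    if a>8 and 140<y<210 and 250<x<340:
        print(st[i],c[i],plane(s,*c[i],170).round(2))
        pts=np.argwhere(l==i)[:,::-1]; W=np.array([plane(s,*p,170)[:2] for p in pts]);v=cv2.fitLine(W.astype(np.float32),cv2.DIST_L2,0,.01,.01).ravel();print(np.degrees(np.arctan2(v[1],v[0])))
roi=im[140:175,268:328].astype(int)
for r in(154,157,160):print(r,[tuple(int(q) for q in im[r,k]) for k in range(274,322,2)])
T=R.from_rotvec(o["tool_rot"]).as_matrix();print(T.round(3).tolist())
tip=o["position"]+T@[0,0,40.4];print("tip expected",tip,proj(s,tip),proj(s,o["position"]+T@[0,0,40.4-13]))
z=cv2.resize(im[140:340,230:370],None,fx=4,fy=3,interpolation=cv2.INTER_CUBIC);cv2.imwrite("pics/w5.png",z[:,:,::-1])
```

```text
[274 144  48   2  96] [297.5 144.5] [541.21 195.63 170.  ]
81.15055
[281 151   3   9  21] [281.76190476 154.33333333] [537.5 204.7 170. ]
-17.367083
[294 151   9  14 117] [298.14529915 157.03418803] [534.79 196.38 170.  ]
-3.8623168
[275 170  47   2  94] [298.  170.5] [527.81 197.66 170.  ]
81.15003
[269 181  42  29 275] [283.51272727 194.89090909] [515.97 207.71 170.  ]
81.01672
154 [(178, 182, 179), (180, 183, 178), (172, 173, 167), (153, 138, 114), (160, 130, 74), (61, 59, 75), (35, 49, 82), (34, 48, 77), (17, 23, 47), (21, 26, 43), (129, 106, 66), (177, 149, 85), (176, 148, 86), (177, 148, 85), (154, 128, 75), (51, 53, 78), (34, 46, 77), (20, 27, 45), (15, 25, 43), (16, 23, 40), (83, 66, 48), (153, 146, 139), (177, 180, 182), (179, 182, 185)]
157 [(178, 182, 179), (179, 183, 177), (174, 175, 168), (158, 147, 122), (128, 106, 69), (36, 47, 79), (35, 50, 80), (39, 52, 82), (23, 34, 58), (20, 23, 40), (128, 106, 65), (177, 152, 86), (177, 156, 91), (177, 154, 89), (155, 130, 77), (52, 56, 80), (39, 54, 85), (27, 38, 59), (19, 29, 43), (9, 20, 39), (58, 48, 44), (152, 147, 139), (178, 181, 183), (179, 182, 185)]
160 [(179, 182, 179), (180, 183, 178), (175, 178, 170), (141, 134, 122), (74, 65, 64), (25, 36, 63), (21, 33, 55), (18, 28, 50), (15, 25, 44), (12, 20, 39), (118, 99, 62), (177, 151, 87), (177, 160, 93), (179, 161, 94), (155, 132, 79), (50, 53, 73), (35, 48, 71), (20, 30, 50), (17, 25, 42), (16, 23, 43), (32, 35, 43), (150, 146, 140), (178, 180, 182), (179, 182, 184)]
[[0.988, -0.153, -0.0], [-0.153, -0.988, -0.001], [-0.0, 0.001, -1.0]]
tip expected [476.43316766 194.71701495 193.75480229] [318.257015   274.87342307] [318.35967443 285.63414385]
```

View pics/w5.png

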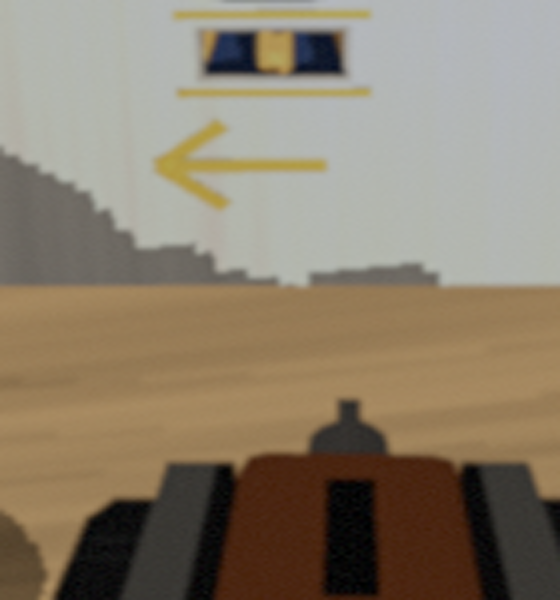

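>>> step_arm --rows '[{"fingers":0,"xyz":[20,-2,0],"spin":0},{"fingers":0,"xyz":[45,-4,-4],"spin":0},{"fingers":0,"xyz":[58,-5,-10],"spin":0},{"fingers":0,"xyz":[58,-5,-14],"spin":0},{"fingers":0,"xyz":[58,-5,-16],"spin":0},{"fingers":0,"xyz":[58,-5,-16],"spin":0},{"fingers":0,"xyz":[58,-5,-16],"spin":0},{"fingers":0,"xyz":[58,-5,-16],"spin":0},{"fingers":0,"xyz":[58,-5,-16],"spin":0},{"fingers":0,"xyz":[58,-5,-16],"spin":0}]'

```text
clock: 7.43
position: [533.7, 191.5, 218.6]
tool_rot: [-3.132, 0.236, -0.0]
contact_force: [-0.3, 1.6, -1.0]
opening: 23.1
grasp_force: 88.3
```

Run:
```python
from h import *
for i in range(3):
    o=robot.observe();s=snap("wrist");print(o["clock"],o["position"],o["tool_rot"],o["contact_force"])
im=s["color"];T=R.from_rotvec(o["tool_rot"]).as_matrix()
for k in(40.4,):print("tip exp",proj(s,o["position"]+T@[0,0,k]))
print("slot c",proj(s,[534.5,196.65,170]))
a=cv2.resize(im[215:335,250:390],None,fx=5,fy=5,interpolation=cv2.INTER_CUBIC);cv2.imwrite("pics/w6.png",a[:,:,::-1])
```

```text
7.4333 [533.72542248 191.53547518 218.63184367] [-3.13241872e+00  2.35758823e-01 -3.33541804e-04] [-0.33260955  1.57120294 -0.96534596]
7.4833 [533.86551204 191.48136192 218.58770897] [-3.13246581e+00  2.35965072e-01 -4.14362672e-04] [ 0.02565985  0.15869516 -0.90247439]
7.5333 [533.9161963  191.42329443 218.56643571] [-3.13249086e+00  2.36095636e-01 -3.90956227e-04] [ 0.32989206 -0.03713218 -1.36678825]
tip exp [318.25590934 274.87869097]
slot c [308.44106269 269.15904624]
```

View pics/w6.png

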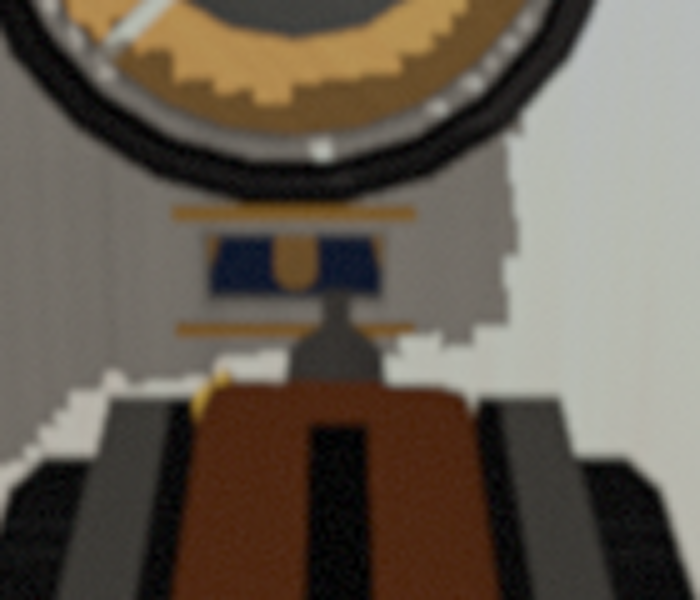

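```bash
cat > rel.py <<'E'
from h import *
X=np.array([.988,-.154]);Y=np.array([.154,.988])
def cr(u,v):return 250+u/5,215+v/5
o=robot.observe();s=snap("wrist")
g=lambda p:np.round([p[:2]@X,p[:2]@Y],2)
L=[g(plane(s,*cr(*p),170)) for p in[(172,213),(414,213),(178,329),(414,329),(208,297),(384,297),(213,236),(378,236)]];print(L)
c=np.mean(L[:4],0);print("slot",c,np.mean(L[4:],0), "tooth", g(plane(s,*cr(296,240),164)),"old",g(np.array([534.5,196.65])))
tz=o["position"][2]-40.4
print("blade far edge",tz,[g(plane(s,*cr(*p),tz)) for p in[(322,292),(352,292)]],"TCP",g(o["position"]))
E
python3 rel.py
```

```text
[array([504.49, 289.36]), array([504.58, 263.61]), array([491.02, 289.01]), array([491.11, 263.39]), array([494.8 , 285.69]), array([494.87, 266.69]), array([501.87, 285.04]), array([501.93, 267.41])]
slot [497.8    276.3425] [498.3675 276.2075] tooth [499.05 276.29] old [497.8 276.6]
blade far edge 178.13413795040313 [array([498.93, 273.34]), array([498.94, 270.24])] TCP [498.1  271.34]
```

>>> step_arm --rows '[{"fingers":0,"xyz":[1.7,-1.3,-2],"spin":0},{"fingers":0,"xyz":[1.7,-1.3,-5],"spin":0},{"fingers":0,"xyz":[1.7,-1.3,-5.5],"spin":0},{"fingers":0,"xyz":[1.7,-1.3,-5.5],"spin":0},{"fingers":0,"xyz":[1.7,-1.3,-5.5],"spin":0},{"fingers":0,"xyz":[1.7,-1.3,-5.5],"spin":0}]'

```text
clock: 8.13
position: [535.8, 190.0, 212.8]
tool_rot: [3.133, -0.237, -0.0]
contact_force: [-0.2, 0.3, -1.2]
opening: 22.9
grasp_force: 88.3
```

Run:
```python
from h import *
for i in range(2):
    o=robot.observe();s=snap("wrist");print(o["clock"],o["position"],o["contact_force"])
im=s["color"]
a=cv2.resize(im[215:335,250:390],None,fx=5,fy=5,interpolation=cv2.INTER_CUBIC);cv2.imwrite("pics/w7.png",a[:,:,::-1])
```

```text
8.1333 [535.78719163 190.02025936 212.75592957] [-0.21328579  0.27423299 -1.20943328]
8.1833 [535.80410538 190.05406753 212.8125208 ] [-0.34350496  0.44997012 -0.01342319]
```

View pics/w7.png

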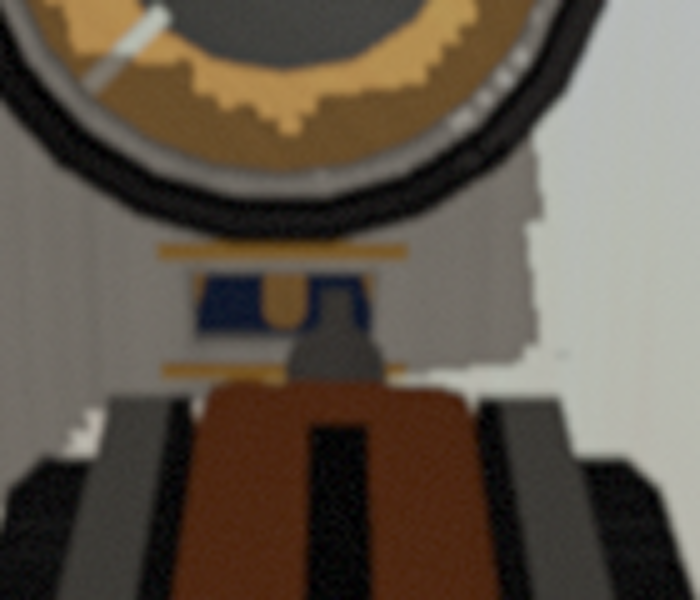

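```bash
sed -i 's/(172,213).*(378,236)/(158,251),(408,251),(162,371),(408,371),(190,334),(375,334),(195,272),(372,272)/; s/(296,240)/(286,280)/; s/(322,292),(352,292)/(322,290),(352,290)/' rel.py; python3 rel.py
```

```text
[array([504.44, 289.33]), array([504.52, 263.35]), array([490.72, 289.25]), array([490.81, 263.14]), array([495.02, 286.19]), array([495.09, 266.68]), array([502.09, 285.53]), array([502.15, 267.07])]
slot [497.6225 276.2675] [498.5875 276.3675] tooth [498.68 276.19] old [497.8 276.6]
blade far edge 172.4551254740324 [array([501.15, 272.27]), array([501.16, 269.17])] TCP [500.11 270.27]
```

>>> step_arm --rows '[{"fingers":0,"xyz":[-0.2,0,-2],"spin":0},{"fingers":0,"xyz":[-0.2,0,-4],"spin":0},{"fingers":0,"xyz":[-0.2,0,-5],"spin":0},{"fingers":0,"xyz":[-0.2,0,-6],"spin":0},{"fingers":0,"xyz":[-0.2,0,-6],"spin":0},{"fingers":0,"xyz":[-0.2,0,-6],"spin":0}]'

```text
clock: 8.78
position: [535.5, 190.0, 206.7]
tool_rot: [3.133, -0.237, -0.0]
contact_force: [0.2, -0.4, -0.6]
opening: 22.9
grasp_force: 88.3
```

>>> step_arm --rows '[{"fingers":0,"xyz":[0,0,-1],"spin":0},{"fingers":0,"xyz":[0,0,-2],"spin":0},{"fingers":0,"xyz":[0,0,-3],"spin":0},{"fingers":0,"xyz":[0,0,-3],"spin":0},{"fingers":0,"xyz":[0,0,-3],"spin":0}]'

```text
clock: 9.2
position: [535.5, 190.0, 203.7]
tool_rot: [3.133, -0.237, -0.0]
contact_force: [0.1, 0.2, -0.7]
opening: 23.3
grasp_force: 88.3
```

>>> step_arm --rows '[{"fingers":0,"xyz":[0,0,-1],"spin":0},{"fingers":0,"xyz":[0,0,-2],"spin":0},{"fingers":0,"xyz":[0,0,-3],"spin":0},{"fingers":0,"xyz":[0,0,-4],"spin":0},{"fingers":0,"xyz":[0,0,-4],"spin":0},{"fingers":0,"xyz":[0,0,-4],"spin":0}]'

```text
clock: 9.7
position: [535.5, 189.9, 199.7]
tool_rot: [3.133, -0.237, -0.0]
contact_force: [-1.1, -0.4, -0.4]
opening: 22.9
grasp_force: 88.3
```

Run:
```python
from h import *
for i in range(6):
    o=robot.observe();robot.snapshot("wrist");print(o["clock"],o["position"].round(2),o["contact_force"].round(2),o["wrist_torque"].round(3))
```

```text
9.7 [535.5  189.93 199.69] [-1.12 -0.4  -0.38] [ 0.029 -0.001 -0.066]
9.75 [535.57 189.98 199.77] [-0.72 -0.2  -1.01] [-0.015 -0.047  0.034]
9.8 [535.59 189.98 199.8 ] [-0.18 -0.16  0.04] [ 0.006 -0.017 -0.01 ]
9.85 [535.62 190.01 199.84] [-0.32  0.05 -0.78] [ 0.027  0.004 -0.012]
9.9 [535.63 190.   199.86] [-0.89  0.43 -1.75] [ 0.025 -0.01   0.024]
9.95 [535.61 190.01 199.85] [-0.53 -0.23 -0.48] [-0.051  0.023 -0.022]
```

>>> step_arm --rows '[{"fingers":0,"xyz":[0.15,1,0],"spin":0},{"fingers":0,"xyz":[0.3,2,0],"spin":0},{"fingers":0,"xyz":[0.39,2.5,0],"spin":0},{"fingers":0,"xyz":[0.46,3,0],"spin":0},{"fingers":0,"xyz":[0.46,3,0],"spin":0},{"fingers":0,"xyz":[0.46,3,0],"spin":0}]'

```text
clock: 10.5
position: [535.9, 192.2, 199.8]
tool_rot: [3.132, -0.237, -0.001]
contact_force: [-0.5, -3.0, 0.7]
opening: 23.0
grasp_force: 88.5
```

```bash
cat > f.py <<'E'
from h import *
X=np.array([.988,-.154]);Y=np.array([.154,.988])
F=[];P=[]
for i in range(6):
    o=robot.observe();robot.snapshot("wrist");F.append(o["contact_force"]);P.append(o["position"])
F=np.mean(F,0);P=np.mean(P,0)
print("t %.2f Fx %.2f Fy %.2f Fz %.2f | tipx %.2f blade-y rel slot %.2f z %.2f"%(o["clock"],F[:2]@X,F[:2]@Y,F[2],P[:2]@X-1.96-497.9,P[:2]@Y+.45-276.25,P[2]-40.4), P.round(2))
E
python3 f.py
```

```text
t 10.75 Fx 0.26 Fy -2.61 Fz 0.48 | tipx 0.03 blade-y rel slot -3.25 z 159.38 [535.93 192.33 199.78]
```

>>> step_arm --rows '[{"fingers":0,"xyz":[0.08,0.5,0],"spin":0},{"fingers":0,"xyz":[0.12,0.8,0],"spin":0},{"fingers":0,"xyz":[0.12,0.8,0],"spin":0},{"fingers":0,"xyz":[0.12,0.8,0],"spin":0}]'

```text
clock: 11.13
position: [536.2, 194.1, 199.8]
tool_rot: [-3.132, 0.236, -0.0]
contact_force: [-0.6, -1.4, -0.4]
opening: 22.7
grasp_force: 88.5
```

```bash
python3 f.py
```

```text
t 11.38 Fx -0.20 Fy -2.17 Fz 0.06 | tipx -0.03 blade-y rel slot -1.40 z 159.39 [536.16 194.17 199.79]
```

>>> step_arm --rows '[{"fingers":0,"xyz":[0.15,1,0],"spin":0},{"fingers":0,"xyz":[0.31,2,0],"spin":0},{"fingers":0,"xyz":[0.46,3,0],"spin":0},{"fingers":0,"xyz":[0.62,4,0],"spin":0},{"fingers":0,"xyz":[0.77,5,0],"spin":0},{"fingers":0,"xyz":[0.93,6,0],"spin":0},{"fingers":0,"xyz":[1.08,6.9,0],"spin":0},{"fingers":0,"xyz":[1.08,6.9,0],"spin":0},{"fingers":0,"xyz":[1.08,6.9,0],"spin":0},{"fingers":0,"xyz":[1.08,6.9,0],"spin":0}]'

```text
clock: 12.27
position: [537.2, 200.8, 199.8]
tool_rot: [-3.132, 0.237, -0.0]
contact_force: [-0.9, 0.8, -1.5]
opening: 23.4
grasp_force: 88.3
```

```bash
python3 f.py
```

```text
t 12.52 Fx -0.14 Fy 0.27 Fz -0.75 | tipx 0.02 blade-y rel slot 5.20 z 159.40 [537.23 200.68 199.8 ]
```

>>> step_arm --rows '[{"fingers":0,"xyz":[0,0,3],"spin":0},{"fingers":0,"xyz":[0,0,7.5],"spin":0},{"fingers":0,"xyz":[0,0,7.5],"spin":0},{"fingers":0,"xyz":[-0.46,-3,7.5],"spin":0},{"fingers":0,"xyz":[-1.08,-7,7.5],"spin":0},{"fingers":0,"xyz":[-1.63,-10.6,7.5],"spin":0},{"fingers":0,"xyz":[-1.63,-10.6,7.5],"spin":0},{"fingers":0,"xyz":[-1.63,-10.6,7.5],"spin":0},{"fingers":0,"xyz":[-1.63,-10.6,7.5],"spin":0},{"fingers":0,"xyz":[-1.63,-10.6,5],"spin":0},{"fingers":0,"xyz":[-1.63,-10.6,2],"spin":0},{"fingers":0,"xyz":[-1.63,-10.6,0],"spin":0},{"fingers":0,"xyz":[-1.63,-10.6,0],"spin":0},{"fingers":0,"xyz":[-1.63,-10.6,0],"spin":0}]'

```text
clock: 13.73
position: [535.4, 190.1, 199.5]
tool_rot: [3.132, -0.236, -0.001]
contact_force: [-0.3, -0.9, -0.9]
opening: 22.8
grasp_force: 88.3
```

```bash
python3 f.py
```

```text
t 13.98 Fx -0.02 Fy 0.23 Fz -0.75 | tipx 0.04 blade-y rel slot -5.46 z 159.34 [535.61 190.14 199.74]
```

>>> step_arm --rows '[{"fingers":0,"xyz":[0.15,1,0],"spin":0},{"fingers":0,"xyz":[0.3,2,0],"spin":0},{"fingers":0,"xyz":[0.39,2.5,0],"spin":0},{"fingers":0,"xyz":[0.46,3,0],"spin":0},{"fingers":0,"xyz":[0.46,3,0],"spin":0},{"fingers":0,"xyz":[0.46,3,0],"spin":0}]'

```text
clock: 14.53
position: [536.0, 192.3, 199.8]
tool_rot: [3.132, -0.237, -0.001]
contact_force: [-0.5, -1.9, 1.1]
opening: 23.2
grasp_force: 88.4
```

```bash
python3 f.py
```

```text
t 14.78 Fx 0.18 Fy -3.06 Fz 0.84 | tipx 0.06 blade-y rel slot -3.19 z 159.39 [535.98 192.38 199.79]
```

>>> step_arm --rows '[{"fingers":0,"xyz":[0.03,0.2,0],"spin":0},{"fingers":0,"xyz":[0.06,0.4,0],"spin":0},{"fingers":0,"xyz":[0.06,0.4,0],"spin":0}]'

```text
clock: 15.08
position: [536.1, 193.5, 199.8]
tool_rot: [3.133, -0.237, -0.0]
contact_force: [-0.5, -3.1, 0.8]
opening: 23.0
grasp_force: 88.5
```

```bash
python3 f.py
```

```text
t 15.33 Fx 0.32 Fy -2.94 Fz 0.61 | tipx 0.00 blade-y rel slot -2.05 z 159.39 [536.09 193.51 199.79]
```

>>> step_arm --rows '[{"fingers":0,"xyz":[0.03,0.2,0],"spin":0},{"fingers":0,"xyz":[0.03,0.2,0],"spin":0},{"fingers":0,"xyz":[0.03,0.2,0],"spin":0}]'

```text
clock: 15.63
position: [536.1, 193.7, 199.8]
tool_rot: [3.133, -0.237, -0.0]
contact_force: [-0.0, -2.3, 0.9]
opening: 22.7
grasp_force: 88.5
```

```bash
python3 f.py
```

```text
t 15.88 Fx 0.37 Fy -2.73 Fz 0.55 | tipx 0.02 blade-y rel slot -1.86 z 159.40 [536.14 193.69 199.8 ]
```

>>> step_arm --rows '[{"fingers":0,"xyz":[0.03,0.2,0],"spin":0},{"fingers":0,"xyz":[0.03,0.2,0],"spin":0},{"fingers":0,"xyz":[0.03,0.2,0],"spin":0}]'

```text
clock: 16.18
position: [536.2, 193.8, 199.8]
tool_rot: [3.133, -0.237, -0.0]
contact_force: [-0.3, -3.7, 0.1]
opening: 23.2
grasp_force: 88.5
```

```bash
sed -i 's/range(6)/range(8)/' f.py; python3 f.py
```

```text
t 16.53 Fx 0.18 Fy -3.39 Fz 0.56 | tipx 0.01 blade-y rel slot -1.71 z 159.40 [536.16 193.85 199.8 ]
```

>>> step_arm --rows '[{"fingers":0,"xyz":[0.03,0.2,0],"spin":0},{"fingers":0,"xyz":[0.03,0.2,0],"spin":0},{"fingers":0,"xyz":[0.03,0.2,0],"spin":0}]'

```text
clock: 16.83
position: [536.2, 194.0, 199.8]
tool_rot: [3.133, -0.237, -0.0]
contact_force: [-0.1, -3.1, 0.9]
opening: 22.9
grasp_force: 88.5
```

```bash
python3 f.py
```

```text
t 17.18 Fx 0.23 Fy -3.49 Fz 0.71 | tipx 0.01 blade-y rel slot -1.53 z 159.39 [536.19 194.03 199.79]
```

>>> step_arm --rows '[{"fingers":0,"xyz":[0.03,0.2,0],"spin":0},{"fingers":0,"xyz":[0.03,0.2,0],"spin":0},{"fingers":0,"xyz":[0.03,0.2,0],"spin":0}]'

```text
clock: 17.48
position: [536.2, 194.2, 199.8]
tool_rot: [3.133, -0.237, -0.0]
contact_force: [-1.1, -4.1, 1.5]
opening: 22.7
grasp_force: 88.5
```

```bash
python3 f.py
```

```text
t 17.83 Fx 0.09 Fy -3.77 Fz 0.26 | tipx 0.01 blade-y rel slot -1.31 z 159.39 [536.22 194.24 199.79]
```

>>> step_arm --rows '[{"fingers":0,"xyz":[0.03,0.2,0],"spin":0},{"fingers":0,"xyz":[0.04,0.25,0],"spin":0},{"fingers":0,"xyz":[0.04,0.25,0],"spin":0}]'

```text
clock: 18.13
position: [536.3, 194.4, 199.8]
tool_rot: [3.133, -0.237, -0.0]
contact_force: [-0.9, -4.0, 0.5]
opening: 22.8
grasp_force: 88.5
```

```bash
python3 f.py
```

```text
t 18.48 Fx 0.04 Fy -4.20 Fz 0.76 | tipx 0.03 blade-y rel slot -1.08 z 159.40 [536.27 194.47 199.8 ]
```

>>> step_arm --rows '[{"fingers":0,"xyz":[-0.15,-1,0],"spin":0},{"fingers":0,"xyz":[-0.31,-2,0],"spin":0},{"fingers":0,"xyz":[-0.46,-3,0],"spin":0},{"fingers":0,"xyz":[-0.62,-4,0],"spin":0},{"fingers":0,"xyz":[-0.75,-4.85,0],"spin":0},{"fingers":0,"xyz":[-0.75,-4.85,0],"spin":0},{"fingers":0,"xyz":[-0.75,-4.85,0],"spin":0},{"fingers":0,"xyz":[-0.75,-4.85,0],"spin":0}]'

```text
clock: 19.2
position: [535.6, 190.3, 199.9]
tool_rot: [-3.132, 0.236, -0.0]
contact_force: [0.3, 0.1, -0.9]
opening: 22.9
grasp_force: 88.4
```

```bash
python3 f.py
```

```text
t 19.55 Fx 0.17 Fy 0.01 Fz -0.83 | tipx 0.02 blade-y rel slot -5.64 z 159.44 [535.56 189.97 199.84]
```

>>> step_arm --rows '[{"fingers":0,"xyz":[0,0,3],"spin":0},{"fingers":0,"xyz":[0,0,7.5],"spin":0},{"fingers":0,"xyz":[0,0,7.5],"spin":0},{"fingers":0,"xyz":[0.46,3,7.5],"spin":0},{"fingers":0,"xyz":[1.08,7,7.5],"spin":0},{"fingers":0,"xyz":[1.71,11.1,7.5],"spin":0},{"fingers":0,"xyz":[1.71,11.1,7.5],"spin":0},{"fingers":0,"xyz":[1.71,11.1,7.5],"spin":0},{"fingers":0,"xyz":[1.71,11.1,7.5],"spin":0},{"fingers":0,"xyz":[1.71,11.1,5],"spin":0},{"fingers":0,"xyz":[1.71,11.1,2],"spin":0},{"fingers":0,"xyz":[1.71,11.1,0],"spin":0},{"fingers":0,"xyz":[1.71,11.1,0],"spin":0},{"fingers":0,"xyz":[1.71,11.1,0],"spin":0}]'

```text
clock: 20.77
position: [537.1, 200.6, 199.5]
tool_rot: [3.132, -0.237, -0.001]
contact_force: [-0.7, -0.7, -0.7]
opening: 22.7
grasp_force: 88.4
```

```bash
python3 f.py
```

```text
t 21.12 Fx -0.14 Fy -0.05 Fz -0.81 | tipx 0.04 blade-y rel slot 5.30 z 159.40 [537.27 200.77 199.8 ]
```

Now push one tooth coarse, in two calls so the click can be felt.

>>> step_arm --rows '[{"fingers":0,"xyz":[-0.15,-1,0],"spin":0},{"fingers":0,"xyz":[-0.31,-2,0],"spin":0},{"fingers":0,"xyz":[-0.46,-3,0],"spin":0},{"fingers":0,"xyz":[-0.55,-3.5,0],"spin":0},{"fingers":0,"xyz":[-0.55,-3.5,0],"spin":0}]'

```text
clock: 21.58
position: [536.9, 198.5, 199.9]
tool_rot: [-3.131, 0.236, -0.001]
contact_force: [-0.1, 3.2, -1.5]
opening: 22.9
grasp_force: 88.3
```

```bash
python3 f.py
```

```text
t 21.93 Fx -0.22 Fy 3.18 Fz -1.74 | tipx -0.02 blade-y rel slot 2.54 z 159.50 [536.78 198.05 199.9 ]
```

>>> step_arm --rows '[{"fingers":0,"xyz":[-0.15,-1,0],"spin":0},{"fingers":0,"xyz":[-0.31,-2,0],"spin":0},{"fingers":0,"xyz":[-0.46,-3,0],"spin":0},{"fingers":0,"xyz":[-0.62,-4,0],"spin":0},{"fingers":0,"xyz":[-0.77,-5,0],"spin":0},{"fingers":0,"xyz":[-0.93,-6,0],"spin":0},{"fingers":0,"xyz":[-1.1,-7.2,0],"spin":0},{"fingers":0,"xyz":[-1.1,-7.2,0],"spin":0},{"fingers":0,"xyz":[-1.1,-7.2,0],"spin":0},{"fingers":0,"xyz":[-1.1,-7.2,0],"spin":0}]'

```text
clock: 22.82
position: [535.5, 190.0, 199.8]
tool_rot: [3.133, -0.237, -0.0]
contact_force: [0.5, -0.1, -0.8]
opening: 23.0
grasp_force: 88.5
```

```bash
python3 f.py
```

```text
t 23.17 Fx 0.12 Fy 0.06 Fz -0.81 | tipx 0.00 blade-y rel slot -5.46 z 159.40 [535.57 190.15 199.8 ]
```

>>> step_arm --rows '[{"fingers":0,"xyz":[0,0,5],"spin":0},{"fingers":0,"xyz":[0,0,15],"spin":0},{"fingers":0,"xyz":[0,0,30],"spin":0},{"fingers":0,"xyz":[0,0,36],"spin":0},{"fingers":0,"xyz":[0,0,36],"spin":0}]'

```text
clock: 23.63
position: [537.1, 190.6, 238.2]
tool_rot: [-3.13, 0.237, -0.007]
contact_force: [-0.6, 0.2, -0.3]
opening: 22.6
grasp_force: 88.5
```

>>> step_arm --rows '[{"fingers":0,"xyz":[4,-30,0],"spin":2},{"fingers":0,"xyz":[9,-70,0],"spin":5},{"fingers":0,"xyz":[14,-110,0],"spin":10},{"fingers":0,"xyz":[19,-148,0],"spin":10},{"fingers":0,"xyz":[24,-186,0],"spin":10},{"fingers":0,"xyz":[29,-224,0],"spin":10},{"fingers":0,"xyz":[34,-262,0],"spin":10},{"fingers":0,"xyz":[39,-300,0],"spin":10},{"fingers":0,"xyz":[44,-338,0],"spin":10},{"fingers":0,"xyz":[49,-376,0],"spin":10},{"fingers":0,"xyz":[54,-414,0],"spin":10},{"fingers":0,"xyz":[58,-445,0],"spin":10},{"fingers":0,"xyz":[60.5,-467,0],"spin":10},{"fingers":0,"xyz":[60.5,-467,0],"spin":10},{"fingers":0,"xyz":[60.5,-467,-30],"spin":10},{"fingers":0,"xyz":[60.5,-467,-65],"spin":10},{"fingers":0,"xyz":[60.5,-467,-95],"spin":10},{"fingers":0,"xyz":[60.5,-467,-110],"spin":10},{"fingers":0,"xyz":[60.5,-467,-110],"spin":10},{"fingers":0,"xyz":[60.5,-467,-110],"spin":10}]'

```text
clock: 25.3
position: [595.5, -275.9, 124.9]
tool_rot: [-3.14, -0.038, 0.003]
contact_force: [0.8, -0.4, -0.9]
opening: 23.1
grasp_force: 88.7
```

Run:
```python
from h import *
for i in range(4):
    o=robot.observe();s=snap("wrist");
print(o["clock"],o["position"],o["tool_rot"],o["contact_force"])
T=R.from_rotvec(o["tool_rot"]).as_matrix();print(proj(s,o["position"]+T@[-2.2,-.45,40.4]),[proj(s,p).round(1).tolist() for p in([595.3,-276.4,36],[594.6,-276.5,36])])
a=cv2.resize(s["color"][200:340,220:400],None,fx=4,fy=4,interpolation=cv2.INTER_CUBIC);cv2.imwrite("pics/w8.png",a[:,:,::-1])
```

```text
25.45 [ 597.45918963 -277.22770894  127.60030633] [3.14015055 0.03763555 0.00485405] [ 0.02321724 -0.30922568 -0.23588896]
[317.34548213 279.03594651] [[316.4, 246.7], [316.5, 247.8]]
```

View pics/w8.png

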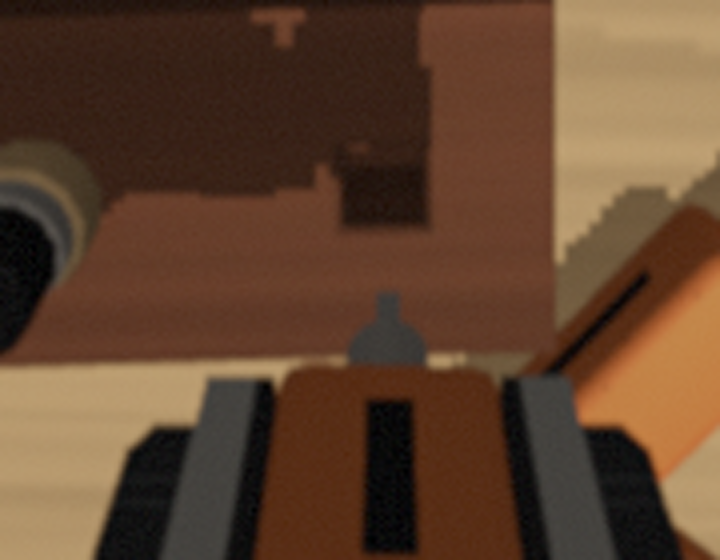

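>>> step_arm --rows '[{"fingers":0,"xyz":[0,0,-20],"spin":0},{"fingers":0,"xyz":[0,0,-38],"spin":0},{"fingers":0,"xyz":[0,0,-44],"spin":0},{"fingers":0,"xyz":[0,0,-48],"spin":0},{"fingers":0,"xyz":[0,0,-52],"spin":0},{"fingers":0,"xyz":[0,0,-56],"spin":0},{"fingers":0,"xyz":[0,0,-60],"spin":0},{"fingers":0,"xyz":[0,0,-64],"spin":0},{"fingers":0,"xyz":[0,0,-64],"spin":0},{"fingers":0,"xyz":[0,0,-64],"spin":0}]'

```text
clock: 26.33
position: [596.0, -276.8, 61.7]
tool_rot: [-3.141, -0.037, 0.0]
contact_force: [0.9, -0.5, -1.9]
opening: 22.7
grasp_force: 88.6
```

>>> step_arm --rows '[{"fingers":0,"xyz":[0,0,-3],"spin":0},{"fingers":0,"xyz":[0,0,-6],"spin":0},{"fingers":0,"xyz":[0,0,-9],"spin":0},{"fingers":0,"xyz":[0,0,-12],"spin":0},{"fingers":0,"xyz":[0,0,-15],"spin":0},{"fingers":0,"xyz":[0,0,-16],"spin":0},{"fingers":0,"xyz":[0,0,-17],"spin":0},{"fingers":0,"xyz":[0,0,-17],"spin":0},{"fingers":0,"xyz":[0,0,-17],"spin":0}]'

```text
clock: 27.08
position: [595.8, -276.7, 45.5]
tool_rot: [-3.141, -0.037, 0.001]
contact_force: [-1.0, 0.4, 5.6]
opening: 23.2
grasp_force: 89.6
```

>>> step_arm --grip_force 20 --rows '[{"fingers":0,"xyz":[0,0,-0.5],"spin":0},{"fingers":0.5,"xyz":[0,0,0],"spin":0},{"fingers":0.5,"xyz":[0,0,0],"spin":0},{"fingers":0.5,"xyz":[0,0,0],"spin":0},{"fingers":0.5,"xyz":[0,0,0],"spin":0},{"fingers":0.5,"xyz":[0,0,0],"spin":0}]'

```text
clock: 27.58
position: [596.1, -276.9, 44.6]
tool_rot: [-3.141, -0.037, 0.0]
contact_force: [0.8, 0.4, -0.2]
opening: 42.4
grasp_force: 0.0
```

>>> step_arm --rows '[{"fingers":0.5,"xyz":[0,0,10],"spin":0},{"fingers":0.5,"xyz":[0,0,40],"spin":0},{"fingers":0.5,"xyz":[0,0,80],"spin":0},{"fingers":0.5,"xyz":[0,0,120],"spin":0},{"fingers":0.5,"xyz":[0,0,160],"spin":0},{"fingers":0.5,"xyz":[0,0,187],"spin":0},{"fingers":0.5,"xyz":[0,0,187],"spin":0},{"fingers":0.5,"xyz":[0,0,187],"spin":0},{"fingers":0.5,"xyz":[0,0,187],"spin":0},{"fingers":0.5,"xyz":[0,0,187],"spin":0}]'

```text
clock: 28.42
position: [594.9, -276.2, 230.3]
tool_rot: [-3.14, -0.038, 0.005]
contact_force: [0.3, 0.9, -0.0]
opening: 42.9
grasp_force: 0.0
```

Run:
```python
from h import *
o=robot.observe();print(o["clock"],o["position"],o["opening"])
for n in("top","wrist"):
    s=snap(n)
    hsv=cv2.cvtColor(s["color"],cv2.COLOR_RGB2HSV)
    m=cv2.inRange(hsv,(3,150,100),(18,255,255))
    k,l,st,c=cv2.connectedComponentsWithStats(m)
    for i in range(1,k):
        if st[i,4]>60:print(n,st[i],c[i].round(1),plane(s,*c[i],86).round(1))
```

```text
28.4167 [ 594.8862167  -276.24317344  230.30194367] 42.91154342096828
top [ 62   0  72  37 200] [108.6  20.6] [1010.1  374.8   86. ]
top [168 220  25  21 105] [175.9 227.1] [602.2 222.3  86. ]
top [438 231  15  12 149] [444.9 236.1] [ 593.2 -274.1   86. ]
top [447 248  29  32 429] [461.2 263.7] [ 542.1 -303.    86. ]
top [444 280  33  36 508] [460.  297.4] [ 480.3 -299.1   86. ]
top [592 450  48  30 882] [618.3 466.5] [ 189.3 -568.5   86. ]
wrist [302 209  32  24 719] [317.6 220.8] [ 594.8 -276.    86. ]
wrist [ 333  219   62   63 1638] [363.6 249.7] [ 571.9 -313.1   86. ]
wrist [ 325  277   63   60 1473] [354.8 306.3] [ 521.6 -308.8   86. ]
```

```bash
python3 -c "
from cell import robot
print(robot.sign_off())"
```

```text
the job is handed in; nothing more can be done
None
```

The job is handed in at 28.4 s on the clock: the burrs were felt to touch one click finer than the start (stopped at about 4.2 N, still rising), the ring was backed off one click from there, and the key is back in its hole, seen at its original position and height.

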